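Stand the toppled slide box back in its row

ROBOT

A 6-joint arm with a two-finger parallel gripper is mounted at the origin on the work surface. World frame = base frame: x ahead of the robot, y to its left, z up, the work surface at z = 0. Lengths are in mm, angles in rad, forces in N, time in s.
With the tool pointing down it reaches from about 150 to 775 mm from the base axis. Payload 6.1 kg.
Tool frame: the origin (TCP) lies at the very end of the fingers, on their centre line; the grasp point (between the pads) lies 19 mm behind it; z points along the fingers, x is the direction in which the jaws open and shut, and the axes are right-handed (so a half turn about z gives the same grasp; the last joint's range is limited). The gripper opens to 85 mm and grips with 20 to 120 N. Pads are 22 mm wide; open, the fingers measure 114 mm over their backs; the gripper's body (76 mm by 85 mm) begins 54 mm behind the grasp point. The pads swing forward as they close: fully open they stand 13 mm farther back than shut.
Start: joints at [1.15, 0.126, -0.04, 1.405, 0, 1.571], TCP at [214.449, 479.186, 191.995] pointing down, gripper open.
Joint ranges: [-2.72, 2.72], [-0.95, 1.95], [-1.27, 1.35], [-1.78, 2.02], [-1.46, 1.47], [-3.14, 3.14]. Speed limits (rad/s): [2.39, 2.39, 3.01, 3.14, 3.14, 3.14].

INTERFACE

Orientations are given as a rotation vector (axis times angle).
In Python, from cell import robot gives the robot as it stands. The module is installed in compiled form; this text tells all that it offers.
- The arm moves only by the tool jog_arm, never from a script. Its argument "increments" is a list of rows, each an object of numbers: "tx", "ty", "tz": the shift along the tool's x, y, z in m; "spin": the turn about the tool's z in degrees. A call has 1 to 12 rows; each row shifts and turns the commanded pose from where the row before left it, along the tool's axes as they then stand; what a row does not reach is not made up. A row lasts 1/10 s, in which the tool goes at most 50 mm and 8.59 degrees, less where a joint would pass 70% of its speed; a pose out of reach is approached as far as the arm can. A call with a gripper value outside its range is refused whole. "claw" is the opening, from 0 (shut) to 1 (fully open), set as the call begins (left out, the last holds). The fingers move at their own pace and stop on an object; the grip force is fixed at half the most. Time passes only in rows, so rows that do not move let the fingers close. It gives the time, the measured TCP pose, the force and the opening at its end, in the units of the state.
- robot.observe(): the state, without advancing time (a new reading comes with each control period).
- robot.camera(name): name is "scene" or "top" or "wrist"; returns a dict with "img" (384x512x3 uint8, red, green, blue), "depth" (384x512 float32, mm along the optical axis (not along the pixel's ray), 0 where there is no reading), "fx", "fy", "cx", "cy" (pixels), "world_from_camera" (4x4, takes a point from camera to world coordinates); the wrist camera has in their place "T_tool_cam" (4x4, takes a point from camera to tool coordinates, whose origin is the TCP and whose axes are the tool frame's). Camera axes: x right, y up, looking along -z (the intrinsics and any distortion apply to the point x, -y, -z); pixel columns grow to the right and rows downward; lengths in mm; the calibration is good to about 2 mm. A picture is of the moment at which its call begins: read the wrist's pose just before it.
- robot.close_job(): hands the job in, once; it reports no verdict.
Trained networks look in a picture, given as the dict that the camera call returned (one of the last four; its "shot" number tells which), for a name from the list of things; names that differ only in an ending like _2 or _b are one class to them, and where a whole thing is asked for, a point or a joint stands for the part that bears it (a point fixed in the world has none). Each returns a list of dicts, best first, with "confidence" (0 to 1); they miss things now and then, are a little off and sometimes report something else, mostly with a low value. They report only what shows in the picture. A call takes as long as a camera call.
- robot.outline_of(name, picture): "region" (384x512 bool, what is visible of it) and "position" ([row, column] in pixels, amid what is visible of it).
The state is a dict: "clock": time; "joint_pos": joint angles; "dq": joint speeds; "joint_efforts": joint torques, N m; "position": TCP position; "eef_rot": TCP orientation; "force": force on the tool from outside, world axes, zero at the start; "wrist_torque": the same for the moment, N m; "gripper_width": opening from 0.0 (shut) to 1.0 (fully open).
Only numpy, scipy, OpenCV 4.12 (cv2) and the standard library are available. Lean on these libraries where they do the work, as an engineer would, in place of code of your own. Each camera call takes 0.05 s, during which the arm holds its last target. There are 200 camera calls.

TASK

The last slide box of the row has toppled over against the wooden bookend. First push it back upright with the fingertips while the bookend stays where it is, then push the bookend along the bench until it is snug against that box, so that all four boxes stand upright and close together against the cabinet. Only push, do not pick up or carry anything, and leave the other things on the bench alone.

Things in the scene. Friction and masses are not known exactly. Their poses are not given: they have to be found in the camera images.
- cabinet: white steel cabinet fixed to the bench, 250 mm deep (its x), 180 wide (its y), 185 high; origin at the centre of its underside; its drawers face the robot (its -x). The row of slide boxes stands against its -y side (90 from the origin) and runs on in its -y direction. Cabinet and row turn together by up to 0.2 rad; bookend and toppled box up to 0.05 more.
- box1: first upright box, touching the cabinet: closed grey plastic slide box standing like a book, loose, about 0.65 kg: depth 208 mm (its x), thickness 34 (its y, towards the cabinet), height 170 (its z, up); origin at the centre of its underside.
- box2: second upright box of the row: closed grey plastic slide box standing like a book, loose, about 0.65 kg: depth 208 mm (its x), thickness 34 (its y, towards the cabinet), height 170 (its z, up); origin at the centre of its underside.
- box3: third and last upright box of the row: closed grey plastic slide box standing like a book, loose, about 0.65 kg: depth 208 mm (its x), thickness 34 (its y, towards the cabinet), height 170 (its z, up); origin at the centre of its underside.
- toppled: toppled box, same make, size, mass and axes as box1 to box3. Leans 0.42 rad away from the row on the bookend's top edge: the edge at its local y = -17 mm, z = 0 stands on the bench, 44 to 56 mm from box3. Above 90 mm it overhangs the bookend; the overhanging top edge is 155 mm up. A few newtons at the top tip it; within 0.15 rad of upright it stands by itself.
- bookend: loose wooden L-shaped bookend, about 0.55 kg, slides on the bench. Foot block 120 mm (its x) by 100 (its y) by 28 high; origin at the centre of the foot's underside. At the row end of the foot an upright, 120 wide and 18 thick (local y 32 to 50), rises to 90 above the bench; the foot sticks out from it away from the row, to local y = -50.
- bookend_face (a point): centre of the bookend's upright face that looks towards the row (bookend local x 0, y 50, z 45).
- oil_bottle: bystander: small brown dropper bottle, diameter 30, height 75, in front of the bookend (mm); origin at the centre of its underside.
- stain_jar: bystander: glass staining jar with white lid, 58 x 64, height 94, behind the bookend (mm); origin at the centre of its underside.
- petri_dish: bystander: clear round lidded dish, diameter 97, height 15, in front of the row (mm); origin at the centre of its underside.
- alcohol_bottle: bystander: white plastic bottle, diameter 64, height 160, in front of the cabinet (mm); origin at the centre of its underside.
- slide_carton: bystander: cardboard carton, 82 x 55, height 32, behind the row (mm); origin at the centre of its underside.
- forceps: bystander: steel forceps lying flat, 128 long, 12 wide, 4 thick, beyond the bookend on the robot's side (mm); origin at the centre of its underside.
- tally_counter: bystander: round steel hand tally counter, diameter 46, height 30 with a push key on top, on the far side beyond the bookend (mm); origin at the centre of its underside.

How it is judged:
By the outcome, as a careful person would: the job done as asked, in the order asked, and still so for the second after the job is handed in, with the robot touching nothing.
It also fails if it takes over 45 s, if anything falls off the work surface, if the arm or the gripper's body presses on something with over 40 N, if the wrist force passes 120 N, or if a joint passes its speed limit or range.

## Working session

There is one attempt and no reset: what is moved stays moved. The work goes in short steps, Python scripts to look and compute and a tool call to move; the robot and the scene stay as the last step left them, time stands still between calls to the robot, and variables do not carry over. Pictures are saved under pics/ and viewed, about 8 in all and at most 12, crops included, and the job is handed in when it is done.

Besides the shell and the picture viewer there is one more tool, called after "Emit:" by a JSON object that holds its "api" and its "payload". jog_arm: Moves the arm, as the interface text tells. Its arguments: {"type":"object","properties":{"increments":{"type":"array"},"claw":{"type":"number"}},"required":["increments"]}

```bash
mkdir -p pics; cat > h.py <<'E'
import numpy as np, cv2
from cell import robot
def cloud(p):
    d=p["depth"]; v,u=np.mgrid[0:384,0:512]
    c=np.stack([(u-p["cx"])/p["fx"]*d,-(v-p["cy"])/p["fy"]*d,-d],-1)
    T=np.array(p["world_from_camera"]); w=c@T[:3,:3].T+T[:3,3]
    w[d<=0]=np.nan; return w
def save(p,n): cv2.imwrite(f"pics/{n}.png",p["img"][:,:,::-1])
E
python3 - <<'E'
from h import *
print(robot.observe())
ims=[]
for c in("scene","top"):
    p=robot.camera(c); ims.append(p); w=cloud(p)
    print(c,p["fx"],p["cx"],p["cy"],[k for k in p],np.round(p["world_from_camera"],3).tolist())
    np.save(f"{c}.npy",w)
    for n in["cabinet","box1","toppled","bookend","oil_bottle","stain_jar","petri_dish","alcohol_bottle","slide_carton","forceps","tally_counter"]:
        for o in robot.outline_of(n,p)[:4]:
            if o["confidence"]<.3: continue
            q=w[o["region"]]; q=q[~np.isnan(q[:,0])]
            if len(q)==0: continue
            h=np.percentile(q[:,2],95); t=q[q[:,2]>h-6]
            r=cv2.minAreaRect(t[:,:2].astype(np.float32))
            print(c,n,round(o["confidence"],2),np.round(o["position"]),len(q),"top z",round(h,1),"rect",np.round(r[0]),np.round(r[1]),round(r[2],1))
cv2.imwrite("pics/a.png",np.hstack([cv2.resize(p["img"],(400,300)) for p in ims])[:,:,::-1]) if 0 else None
save(ims[0],"scene0"); save(ims[1],"top0")
E
```

```text
{'clock': 0.0, 'joint_pos': array([ 1.15001876e+00,  1.26383107e-01, -4.06202040e-02,  1.40538054e+00,
       -1.01935743e-05,  1.57081610e+00]), 'dq': array([-0.00026166,  0.00070276, -0.00138324, -0.0007865 ,  0.00036608,
       -0.00014083]), 'joint_efforts': array([ 9.14836055e-04, -4.35916722e+01,  3.52922738e+01,  1.73776480e-02,
       -1.35843405e-05, -1.79111152e-05]), 'position': array([214.25926894, 478.77741241, 191.2212949 ]), 'eef_rot': array([ 2.63566894e+00,  1.70803149e+00, -2.08336836e-03]), 'force': array([0.78144373, 0.39581431, 0.80480497]), 'wrist_torque': array([ 0.00478163, -0.01394432,  0.02044853]), 'gripper_width': 0.9978993805089911}
scene 384.97660209911936 251.19103408460848 192.55557751629246 ['img', 'depth', 'fx', 'fy', 'cx', 'cy', 'world_from_camera', 'shot'] [[0.341, -0.892, 0.297, 877.589], [0.94, 0.324, -0.107, -15.067], [-0.001, 0.315, 0.949, 1047.119], [0.0, 0.0, 0.0, 1.0]]
scene cabinet 0.72 [139. 327.] 7626 top z 187.7 rect [525. 313.] [250. 181.] 10.3
scene box1 0.96 [167. 281.] 1232 top z 172.8 rect [546. 173.] [208.  35.] 9.9
scene box1 0.74
[... 1873 characters left out ...]
7.] 166 top z 78.3 rect [464. -28.] [14. 14.] 43.9
top stain_jar 0.69 [210. 134.] 11739 top z 189.4 rect [526. 313.] [250. 180.] 10.1
top stain_jar 0.58 [122. 286.] 950 top z 98.0 rect [729.  -4.] [78. 77.] 15.8
top petri_dish 0.86 [282. 205.] 1378 top z 20.0 rect [373. 186.] [93. 93.] 88.7
top alcohol_bottle 0.8 [297. 136.] 971 top z 162.8 rect [343. 334.] [28. 28.] 26.2
top slide_carton 0.59 [131. 195.] 823 top z 36.9 rect [730. 209.] [82. 54.] 0.2
top slide_carton 0.49 [210. 135.] 11825 top z 189.4 rect [526. 314.] [250. 180.] 10.2
top forceps 0.53 [240. 346.] 43 top z 8.9 rect [ 466. -145.] [ 6. 38.] 17.1
top tally_counter 0.61 [142. 340.] 327 top z 37.6 rect [ 697. -140.] [42. 40.] 14.8
```

View pics/scene0.png

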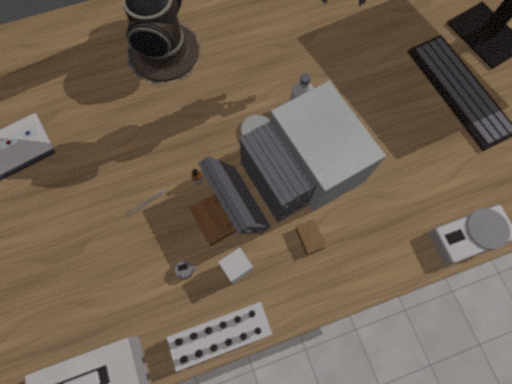

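View pics/top0.png

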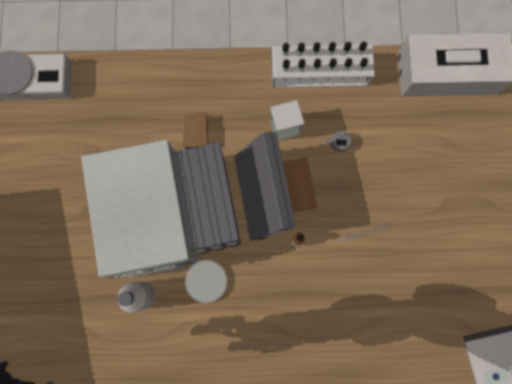

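The two views agree: the row is turned about 10°, with the toppled box at scene pixel (235,195) leaning on the bookend at (212,219). The bottle and the jar stand clear of both ends. I'll raise the arm and align the jaw axis with the row's x.

Emit:
{"api": "jog_arm", "payload": {"increments": [{"tz": -0.04},{"tz": -0.04},{"spin": 8},{"spin": 8},{"spin": 8},{"spin": 8},{"spin": 8},{"spin": 8},{"spin": 7.9},{}], "claw": 1}}

```text
schema error: expected keys tx, ty, tz, spin
```

```bash
cat >> h.py <<'E'
A=np.radians(10.1); X=np.array([np.cos(A),np.sin(A)]); Y=np.array([-np.sin(A),np.cos(A)])
def rp(w): return np.stack([w[...,:2]@X,w[...,:2]@Y,w[...,2]],-1)
def st():
    s=robot.observe(); p=s["position"]; print("t",round(s["clock"],2),"xyz'",np.round(rp(p),1),"F'",np.round(rp(s["force"]),1))
    from scipy.spatial.transform import Rotation as R
    M=R.from_rotvec(s["eef_rot"]).as_matrix(); print("toolx deg",np.degrees(np.arctan2(M[1,0],M[0,0])).round(2),"tz",M[:,2].round(3))
E
python3 - <<'E'
from h import *
st()
for c in("scene","top"):
    q=rp(np.load(c+".npy")).reshape(-1,3); q=q[~np.isnan(q[:,0])]
    m=(q[:,0]>500)&(q[:,0]<640)&(q[:,1]>-260)&(q[:,1]<60)
    q=q[m]
    for lo in range(-190,60,10):
        s=q[(q[:,1]>=lo)&(q[:,1]<lo+10)]
        if len(s): print(c,lo,len(s),np.percentile(s[:,2],[5,50,95]).round(0),end=' | ')
    print()
    t=q[(q[:,2]>60)&(q[:,1]<15)]; print("min y' of toppled",np.percentile(t[:,1],[0,1,3]).round(1))
    f=q[(q[:,2]>22)&(q[:,2]<40)&(q[:,1]<-90)]; print("foot end y'",np.percentile(f[:,1],[0,1,3]).round(1))
E
```

```text
t 1.2 xyz' [295.2 434.2 192. ] F' [-0.3 -0.2 -0.1]
toolx deg 65.89 tz [ 0.  0. -1.]
scene -190 175 [-3.  0.  3.] | scene -180 180 [-3.  0.  3.] | scene -170 179 [ 1. 28. 31.] | scene -160 177 [ 2. 28. 31.] | scene -150 176 [ 2. 28. 31.] | scene -140 179 [ 1. 28. 32.] | scene -130 175 [ 1. 28. 32.] | scene -120 177 [ 1. 28. 31.] | scene -110 174 [ 2. 28. 32.] | scene -100 364 [ 22. 154. 160.] | scene -90 260 [ 28. 161. 165.] | scene -80 240 [163. 166. 170.] | scene -70 179 [153. 163. 169.] | scene -60 153 [130. 141. 150.] | scene -50 147 [109. 119. 128.] | scene -40 135 [ 86.  96. 105.] | scene -30 129 [64. 74. 84.] | scene -20 118 [41. 52. 62.] | scene -10 112 [19. 29. 40.] | scene 0 117 [-2.  1. 16.] | scene 10 165 [-3.  0.  3.] | scene 20 835 [  0. 107. 171.] | scene 30 218 [168. 170. 173.] | scene 40 218 [168. 171. 173.] | scene 50 211 [167. 170. 173.] | 
min y' of toppled [-98.4 -97.8 -96.5]
foot end y' [-255.  -169.  -167.4]
top -190 238 [-2.  1.  5.] | top -180 163 [-2.  2.  5.] | top -170 241 [ 0. 29. 33.] | top -160 249 [ 1. 29. 33.] | top -150 243 [ 1. 29. 32.] | top -140 253 [ 1. 29. 33.] | top -130 252 [ 1. 29. 33.] | top -120 224 [ 2. 29. 33.] | top -100 249 [155. 159. 162.] | top -90 309 [159. 163. 167.] | top -80 303 [164. 168. 171.] | top -70 353 [153. 163. 171.] | top -60 344 [131. 141. 152.] | top -50 318 [108. 119. 130.] | top -40 299 [ 86.  97. 107.] | top -30 281 [65. 75. 85.] | top -20 271 [42. 53. 63.] | top -10 253 [19. 30. 41.] | top 0 240 [-2.  2. 17.] | top 10 239 [-1.  2.  5.] | top 20 402 [  1. 169. 174.] | top 30 330 [169. 172. 174.] | top 40 327 [168. 172. 175.] | top 50 328 [167. 171. 174.] | 
min y' of toppled [-98.6 -97.6 -95.8]
foot end y' [-257.3 -169.1 -167.9]
```

Emit:
{"api": "jog_arm", "payload": {"increments": [{"tx": 0,"ty": 0,"tz": -0.04,"spin": 0},{"tx": 0,"ty": 0,"tz": -0.04,"spin": 0},{"tx": 0,"ty": 0,"tz": 0,"spin": 8},{"tx": 0,"ty": 0,"tz": 0,"spin": 8},{"tx": 0,"ty": 0,"tz": 0,"spin": 8},{"tx": 0,"ty": 0,"tz": 0,"spin": 8},{"tx": 0,"ty": 0,"tz": 0,"spin": 8},{"tx": 0,"ty": 0,"tz": 0,"spin": 8},{"tx": 0,"ty": 0,"tz": 0,"spin": 7.8},{"tx": 0,"ty": 0,"tz": 0,"spin": 0}], "claw": 1}}

```text
clock: 2.2
position: [214.5, 479.2, 272.0]
eef_rot: [-3.129, -0.276, -0.0]
force: [-0.2, 0.1, 0.1]
gripper_width: 0.994
```

```bash
python3 -c "
from h import *
st()"
```

```text
t 2.2 xyz' [295.2 434.2 272. ] F' [-0.2  0.1  0.1]
toolx deg 10.07 tz [ 0.  0. -1.]
```

Emit:
{"api": "jog_arm", "payload": {"increments": [{"tx": 0.02,"ty": 0.042,"tz": 0,"spin": 0},{"tx": 0.02,"ty": 0.042,"tz": 0,"spin": 0},{"tx": 0.02,"ty": 0.042,"tz": 0,"spin": 0},{"tx": 0.02,"ty": 0.042,"tz": 0,"spin": 0},{"tx": 0.02,"ty": 0.042,"tz": 0,"spin": 0},{"tx": 0.02,"ty": 0.042,"tz": 0,"spin": 0},{"tx": 0.02,"ty": 0.042,"tz": 0,"spin": 0},{"tx": 0.02,"ty": 0.042,"tz": 0,"spin": 0},{"tx": 0.02,"ty": 0.042,"tz": 0,"spin": 0},{"tx": 0.02,"ty": 0.042,"tz": 0,"spin": 0},{"tx": 0.02,"ty": 0.042,"tz": 0,"spin": 0},{"tx": 0.02,"ty": 0.042,"tz": 0,"spin": 0}]}}

```text
clock: 3.4
position: [539.9, 23.2, 272.2]
eef_rot: [-3.129, -0.282, -0.001]
force: [0.7, 0.6, 0.6]
gripper_width: 0.998
```

```bash
python3 -c "
from h import *
st()"
```

```text
t 3.4 xyz' [535.6 -71.9 272.2] F' [0.8 0.5 0.6]
toolx deg 10.29 tz [ 0.001  0.    -1.   ]
```

Emit:
{"api": "jog_arm", "payload": {"increments": [{"tx": 0.02,"ty": 0.043,"tz": 0,"spin": 0},{"tx": 0.02,"ty": 0.044,"tz": 0,"spin": 0},{"tx": 0,"ty": 0,"tz": 0,"spin": 0},{"tx": 0,"ty": 0,"tz": 0.04,"spin": 0},{"tx": 0,"ty": 0,"tz": 0.04,"spin": 0},{"tx": 0,"ty": 0,"tz": 0.04,"spin": 0},{"tx": 0,"ty": 0,"tz": 0.037,"spin": 0},{"tx": 0,"ty": 0,"tz": 0,"spin": 0},{"tx": 0,"ty": 0,"tz": 0,"spin": 0}]}}

```text
clock: 4.3
position: [593.3, -53.2, 115.7]
eef_rot: [-3.129, -0.279, 0.001]
force: [0.3, 0.7, 0.7]
gripper_width: 0.997
```

```bash
python3 -c "
from h import *
st(); save(robot.camera('scene'),'s1')"
```

```text
t 4.3 xyz' [ 574.7 -156.4  115.7] F' [0.5 0.7 0.7]
toolx deg 10.2 tz [-0.001  0.    -1.   ]
```

View pics/s1.png

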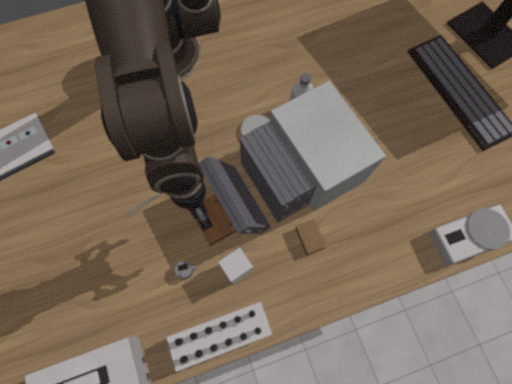

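The gripper is at pixel (205,215), over the foot and clear on the outer side of the leaning box. Next is the approach and a gentle push at the top.

Emit:
{"api": "jog_arm", "payload": {"increments": [{"tx": 0,"ty": -0.02,"tz": 0,"spin": 0},{"tx": 0,"ty": -0.015,"tz": 0,"spin": 0},{"tx": 0,"ty": -0.006,"tz": 0,"spin": 0},{"tx": 0,"ty": -0.006,"tz": 0,"spin": 0},{"tx": 0,"ty": -0.006,"tz": 0,"spin": 0},{"tx": 0,"ty": -0.006,"tz": 0,"spin": 0},{"tx": 0,"ty": -0.006,"tz": 0,"spin": 0},{"tx": 0,"ty": 0,"tz": 0,"spin": 0}]}}

```text
clock: 5.15
position: [582.1, 11.0, 114.9]
eef_rot: [-3.129, -0.277, 0.0]
force: [-0.7, 0.1, -0.5]
gripper_width: 1.002
```

```bash
cat >> h.py <<'E'
def prof(p,lo=-190,hi=70):
    q=rp(cloud(p)).reshape(-1,3); q=q[~np.isnan(q[:,0])]
    for nm,a,b in(("xlo",480,520),("xhi",630,668)):
        s=q[(q[:,0]>a)&(q[:,0]<b)&(q[:,2]>-10)&(q[:,2]<180)]
        print(nm,[(l,int(np.median(t[:,2]))) for l in range(lo,hi,10) if len(t:=s[(s[:,1]>=l)&(s[:,1]<l+10)])>4])
def end(p):
    q=rp(cloud(p)).reshape(-1,3); q=q[~np.isnan(q[:,0])]
    f=q[(q[:,0]>520)&(q[:,0]<640)&(q[:,1]>-200)&(q[:,1]<-60)&(q[:,2]>20)&(q[:,2]<36)]; print("foot end",np.percentile(f[:,1],[1,3]).round(1) if len(f) else None)
E
python3 -c "
from h import *
st(); p=robot.camera('top'); prof(p); end(p)"
```

```text
t 5.15 xyz' [575.  -91.3 114.9] F' [-0.7  0.2 -0.5]
toolx deg 10.13 tz [-0.  0. -1.]
xlo [(-40, 94), (-30, 75), (-20, 53), (-10, 31), (0, 2), (10, 1), (20, 168), (30, 171), (40, 171), (50, 171), (60, 172)]
xhi [(-70, 154), (-60, 140), (-50, 119), (-40, 97), (-30, 74), (-20, 50), (-10, 29), (0, 1), (10, 1), (20, 168), (30, 171), (40, 171), (50, 171), (60, 171)]
foot end None
```

```bash
python3 -c "
from h import *
a=robot.camera('scene')['img'][130:280,130:330]; b=robot.camera('wrist')['img']
cv2.imwrite('pics/s2.png',np.hstack([cv2.resize(a,(400,300)),cv2.resize(b,(400,300))])[:,:,::-1])"
```

```text
(no output)
```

View pics/s2.png

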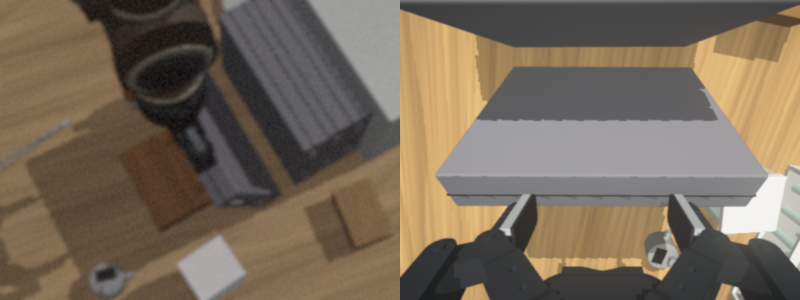

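The wrist view shows both pads at the box's top outer edge, around (520,200) and (685,200), square to it and with little force so far. I'll keep pushing.

Emit:
{"api": "jog_arm", "payload": {"increments": [{"tx": 0,"ty": -0.006,"tz": 0,"spin": 0},{"tx": 0,"ty": -0.006,"tz": 0,"spin": 0},{"tx": 0,"ty": -0.006,"tz": 0,"spin": 0},{"tx": 0,"ty": 0,"tz": 0,"spin": 0}]}}

```text
clock: 5.7
position: [579.3, 28.5, 116.3]
eef_rot: [3.128, 0.277, 0.002]
force: [-1.8, -1.5, 5.4]
gripper_width: 1.002
```

```bash
python3 -c "
from h import *
st(); p=robot.camera('top'); prof(p); end(p)"
```

```text
t 5.7 xyz' [575.3 -73.6 116.3] F' [-2.1 -1.2  5.4]
toolx deg 10.11 tz [ 0.002 -0.001 -1.   ]
xlo [(-20, 49), (-10, 31), (0, 2), (10, 1), (20, 168), (30, 171), (40, 171), (50, 170), (60, 171)]
xhi [(-40, 100), (-30, 81), (-20, 55), (-10, 31), (0, 1), (10, 1), (20, 168), (30, 171), (40, 171), (50, 171), (60, 171)]
foot end None
```

Little tipping for the distance travelled, and an upward 5 N on the tool. I'll check the contact with the wrist depth before going further.

```bash
python3 - <<'E'
from h import *
s=robot.observe()
p=robot.camera('wrist'); p["world_from_camera"]=p["T_tool_cam"]; w=cloud(p)
print(np.round(p["T_tool_cam"],2).tolist(), p["fx"])
save(p,"w3")
# tool frame: ty=-y', tz down. print column profiles
for u in (150,180,256,330,360):
    print(u,[(v,*[int(x) for x in w[v,u]]) for v in range(150,384,14) if w[v,u,0]==w[v,u,0]])
E
```

```text
[[1.0, -0.0, 0.0, 0.59], [-0.0, -0.95, -0.31, -78.67], [0.0, 0.31, -0.95, -182.76], [0.0, 0.0, 0.0, 1.0]] 290.6962989736002
150 [(150, -78, -42, 27), (164, -73, -36, 10), (178, -68, -30, -3), (192, -64, -25, -17), (206, -61, -20, -28), (220, -57, -16, -39), (234, -54, -12, -48), (248, -53, -7, -54), (262, -47, -9, -69), (276, -43, -9, -80), (290, -42, -6, -85), (304, -42, -1, -87), (318, -32, -14, -110), (332, -29, -16, -117), (346, -28, -15, -121), (360, -26, -16, -126), (374, -25, -15, -129)]
180 [(150, -56, -43, 25), (164, -52, -36, 9), (178, -49, -30, -4), (192, -46, -24, -16), (206, -44, -20, -27), (220, -41, -16, -39), (234, -39, -12, -47), (248, -38, -7, -53), (262, -40, 1, -51), (276, -42, 14, -44), (290, -94, 141, 114), (304, -96, 162, 115), (318, -98, 184, 115), (332, -99, 204, 113), (346, -101, 226, 113), (360, -19, -15, -125), (374, -18, -15, -129)]
256 [(150, -1, -42, 27), (164, -1, -36, 10), (178, -1, -30, -3), (192, -1, -25, -17), (206, 0, -20, -29), (220, 0, -16, -38), (234, 0, -11, -46), (248, 0, -8, -54), (262, 0, 2, -49), (276, 0, 14, -44), (290, -2, 142, 115), (304, -2, 162, 115), (318, -2, 184, 115), (332, -2, 206, 116), (346, 0, -9, -115), (360, 0, -10, -121), (374, 0, -9, -124)]
330 [(150, 52, -43, 27), (164, 49, -36, 11), (178, 46, -30, -2), (192, 43, -24, -15), (206, 40, -20, -28), (220, 38, -16, -38), (234, 37, -12, -47), (248, 35, -8, -54), (262, 37, 2, -49), (276, 39, 14, -44), (290, 87, 142, 115), (304, 88, 162, 114), (318, 84, 166, 95), (332, 82, 177, 85), (346, 84, 197, 85), (360, 20, -10, -121), (374, 17, -17, -131)]
360 [(150, 74, -42, 28), (164, 69, -36, 11), (178, 65, -30, -2), (192, 61, -25, -16), (206, 58, -20, -27), (220, 54, -16, -39), (234, 52, -12, -47), (248, 50, -8, -54), (262, 45, -9, -70), (276, 43, -7, -77), (290, 43, -1, -78), (304, 43, 3, -80), (318, 43, 9, -82), (332, 29, -15, -116), (346, 27, -15, -121), (360, 26, -15, -125), (374, 25, -15, -129)]
```

View pics/w3.png

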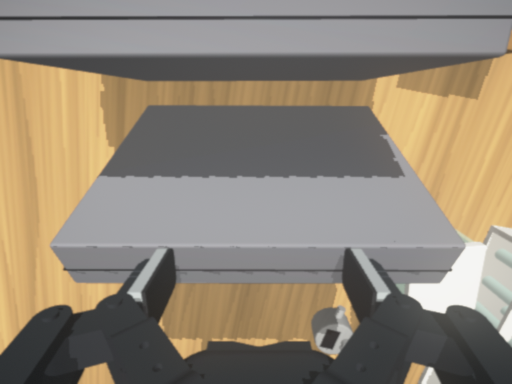

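Emit:
{"api": "jog_arm", "payload": {"increments": [{"tx": 0,"ty": 0.02,"tz": 0,"spin": 0},{"tx": 0,"ty": 0.03,"tz": 0,"spin": 0},{"tx": 0,"ty": 0.03,"tz": 0,"spin": 0},{"tx": 0,"ty": 0.0,"tz": 0,"spin": 0},{"tx": 0,"ty": 0.0,"tz": 0,"spin": 0}]}}

```text
clock: 6.3
position: [593.0, -50.7, 114.8]
eef_rot: [-3.129, -0.275, 0.0]
force: [0.5, 0.6, 0.4]
gripper_width: 1.002
```

```bash
python3 - <<'E'
from h import *
st()
p=robot.camera('wrist'); p["world_from_camera"]=p["T_tool_cam"]; w=cloud(p); save(p,"w4")
for lo in range(-100,20,6):
    m=(abs(w[...,0])>20)&(abs(w[...,0])<62)&(abs(w[...,1])<25)&(w[...,2]>=lo)&(w[...,2]<lo+6)
    q=w[m]
    if len(q): print(lo,len(q),"|x|",np.percentile(abs(q[:,0]),[1,99]).round(),"y",np.percentile(q[:,1],[1,99]).round())
p=robot.camera('top'); prof(p)
E
```

```text
t 6.3 xyz' [ 575.  -153.9  114.8] F' [0.6 0.5 0.4]
toolx deg 10.03 tz [-0.  0. -1.]
-100 913 |x| [42. 62.] y [-13.  -5.]
-94 874 |x| [42. 53.] y [-11.   2.]
-88 902 |x| [42. 56.] y [-10.  10.]
-82 937 |x| [42. 56.] y [-10.  12.]
-76 834 |x| [42. 56.] y [-10.  12.]
-70 723 |x| [42. 56.] y [-10.  12.]
-64 584 |x| [42. 55.] y [-10.  12.]
-58 232 |x| [42. 49.] y [-10.  11.]
xlo [(-140, 1), (-130, 1), (-120, 1), (-100, 158), (-90, 162), (-80, 167), (-70, 162), (-60, 140), (-50, 118), (-40, 95), (-30, 75), (-20, 53), (-10, 31), (0, 1), (10, 1), (20, 169), (30, 171), (40, 171), (50, 171), (60, 171)]
xhi [(-160, 2), (-150, 2), (-140, 2), (-130, 2), (-120, 3), (-100, 158), (-90, 163), (-80, 167), (-70, 160), (-60, 139), (-50, 117), (-40, 95), (-30, 72), (-20, 51), (-10, 29), (0, 1), (10, 2), (20, 168), (30, 172), (40, 171), (50, 170), (60, 172)]
```

View pics/w4.png

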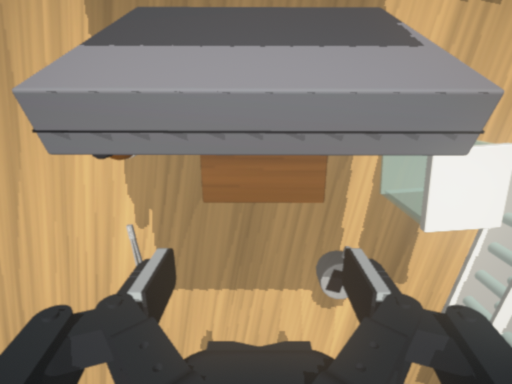

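The wrist depth shows the open fingertips about 54 mm short of the reported TCP (tool z ≈ -54, y ±11), so the fingers had slid over the box's top face. The box has settled back to its original lean. I'll lower by 42 mm so the tips are near z = 127, then push again.

Emit:
{"api": "jog_arm", "payload": {"increments": [{"tx": 0,"ty": 0,"tz": 0.021,"spin": 0},{"tx": 0,"ty": 0,"tz": 0.021,"spin": 0},{"tx": 0,"ty": -0.02,"tz": 0,"spin": 0},{"tx": 0,"ty": -0.015,"tz": 0,"spin": 0},{"tx": 0,"ty": -0.006,"tz": 0,"spin": 0},{"tx": 0,"ty": -0.006,"tz": 0,"spin": 0},{"tx": 0,"ty": -0.006,"tz": 0,"spin": 0},{"tx": 0,"ty": -0.006,"tz": 0,"spin": 0},{"tx": 0,"ty": 0,"tz": 0,"spin": 0}]}}

```text
clock: 7.3
position: [582.7, 8.1, 73.1]
eef_rot: [-3.129, -0.277, -0.0]
force: [0.3, -2.4, -1.0]
gripper_width: 0.999
```

```bash
python3 -c "
from h import *
st(); p=robot.camera('top'); prof(p); end(p); p=robot.camera('scene'); end(p)"
```

```text
t 7.3 xyz' [575.1 -94.2  73.1] F' [-0.1 -2.5 -1. ]
toolx deg 10.13 tz [ 0.  0. -1.]
xlo [(-50, 151), (-40, 126), (-30, 99), (-20, 69), (-10, 38), (0, 3), (10, 2), (20, 168), (30, 171), (40, 171), (50, 170), (60, 171)]
xhi [(-70, 169), (-60, 172), (-50, 158), (-40, 127), (-30, 97), (-20, 66), (-10, 35), (0, 2), (10, 1), (20, 168), (30, 172), (40, 171), (50, 171), (60, 171)]
foot end None
foot end [-169.4 -168. ]
```

The box is tipping, at about 2.5 N, and the bookend hasn't moved (foot end still at -169).

Emit:
{"api": "jog_arm", "payload": {"increments": [{"tx": 0,"ty": -0.007,"tz": 0,"spin": 0},{"tx": 0,"ty": -0.007,"tz": 0,"spin": 0},{"tx": 0,"ty": -0.006,"tz": 0,"spin": 0},{"tx": 0,"ty": -0.006,"tz": 0,"spin": 0},{"tx": 0,"ty": -0.006,"tz": 0,"spin": 0},{"tx": 0,"ty": -0.005,"tz": 0,"spin": 0},{"tx": 0,"ty": -0.004,"tz": 0,"spin": 0},{"tx": 0,"ty": -0.004,"tz": 0,"spin": 0},{"tx": 0,"ty": -0.003,"tz": 0,"spin": 0},{"tx": 0,"ty": 0,"tz": 0,"spin": 0},{"tx": 0,"ty": 0,"tz": 0,"spin": 0}]}}

```text
clock: 8.5
position: [573.9, 54.8, 72.4]
eef_rot: [3.129, 0.277, -0.002]
force: [0.2, 0.9, -0.5]
gripper_width: 1.003
```

```bash
python3 -c "
from h import *
st(); p=robot.camera('top'); prof(p); end(p); p=robot.camera('scene'); end(p)"
```

```text
t 8.5 xyz' [574.6 -46.7  72.4] F' [ 0.3  0.9 -0.5]
toolx deg 10.1 tz [-0.001 -0.    -1.   ]
xlo [(-190, 1), (-180, 2), (20, 171), (30, 171), (40, 171), (50, 171), (60, 171)]
xhi [(-190, 1), (10, 1), (20, 168), (30, 171), (40, 171), (50, 171), (60, 171)]
foot end [-170.4 -170.3]
foot end [-169.4 -167.8]
```

Emit:
{"api": "jog_arm", "payload": {"increments": [{"tx": 0,"ty": 0.01,"tz": 0,"spin": 0},{"tx": 0,"ty": 0.03,"tz": 0,"spin": 0},{"tx": 0,"ty": 0.04,"tz": 0,"spin": 0},{"tx": 0,"ty": 0.04,"tz": 0,"spin": 0},{"tx": 0,"ty": 0.04,"tz": 0,"spin": 0},{"tx": 0,"ty": 0.02,"tz": 0,"spin": 0},{"tx": 0,"ty": 0,"tz": 0,"spin": 0},{"tx": 0,"ty": 0,"tz": 0,"spin": 0}]}}

```text
clock: 9.4
position: [605.5, -123.2, 72.5]
eef_rot: [-3.129, -0.274, 0.001]
force: [0.1, -0.1, 0.2]
gripper_width: 0.998
```

```bash
python3 - <<'E'
from h import *
st(); p=robot.camera('top'); prof(p); end(p)
for c in ('scene','top'):
    p=robot.camera(c); w=cloud(p); save(p,c+"5")
    for n in("bookend","toppled","box1"):
        for o in robot.outline_of(n,p)[:4]:
            if o["confidence"]<.3: continue
            q=w[o["region"]]; q=q[~np.isnan(q[:,0])]; h=np.percentile(q[:,2],95); t=rp(q[q[:,2]>h-6])
            r=cv2.minAreaRect(t[:,:2].astype(np.float32)); print(c,n,round(o["confidence"],2),"z",round(h),"row frame",np.round(r[0]),np.round(r[1]),round(r[2],1))
E
```

```text
t 9.4 xyz' [ 574.5 -227.5   72.5] F' [ 0.1 -0.2  0.2]
toolx deg 10.0 tz [-0.001  0.    -1.   ]
xlo [(-190, 2), (-180, 1), (-170, 2), (-160, 2), (-150, 1), (-140, 1), (-130, 1), (-120, 1), (-110, 1), (-100, 1), (-90, 2), (-80, 1), (-70, 1), (-60, 1), (-50, 1), (-40, 1), (-30, 171), (-20, 171), (-10, 172), (0, 169), (10, 1), (20, 169), (30, 171), (40, 171), (50, 171), (60, 171)]
xhi [(-190, 1), (-180, 1), (-170, 2), (-160, 3), (-150, 3), (-140, 3), (-130, 3), (-120, 2), (-110, 2), (-100, 2), (-90, 89), (-80, 13), (-70, 1), (-60, 1), (-50, 1), (-40, 1), (-30, 171), (-20, 171), (-10, 171), (0, 3), (10, 1), (20, 169), (30, 171), (40, 171), (50, 171), (60, 172)]
foot end [-169.3 -167.6]
scene bookend 0.67 z 91 row frame [579. -79.] [ 18. 121.] 89.9
scene toppled 0.6 z 173 row frame [576. -12.] [ 34. 205.] 89.3
scene box1 0.8 z 173 row frame [571.  36.] [ 53. 206.] 86.0
scene box1 0.66 z 173 row frame [569. 108.] [208.  38.] 0.1
scene box1 0.64 z 173 row frame [569.  75.] [ 36. 207.] 89.6
top bookend 0.67 z 93 row frame [579. -79.] [ 18. 119.] 89.8
top toppled 0.58 z 174 row frame [575. -13.] [ 34. 208.] 89.5
top box1 0.92 z 175 row frame [571.  40.] [207.  34.] 0.3
top box1 0.77 z 175 row frame [570. 110.] [208.  35.] 0.2
top box1 0.57 z 175 row frame [569.  74.] [ 35. 207.] 89.8
```

View pics/scene5.png

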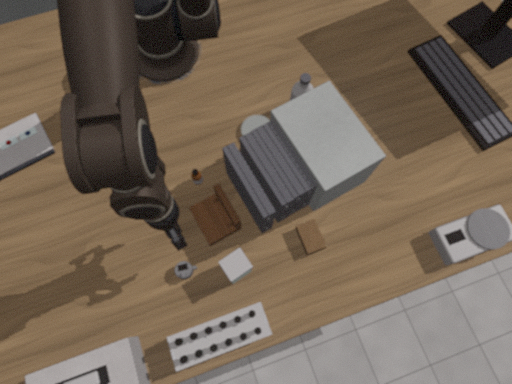

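The fourth box now stands upright, alone at pixel (250,185). The bookend hasn't moved: its face is at row-frame y ≈ -70 and its foot end at -169. Next I narrow the jaws a little, line up behind the foot and check the tip height.

Emit:
{"api": "jog_arm", "payload": {"increments": [{"tx": 0.004,"ty": -0.024,"tz": 0,"spin": 0},{"tx": 0,"ty": 0,"tz": 0.025,"spin": 0},{"tx": 0,"ty": 0,"tz": 0.025,"spin": 0},{"tx": 0,"ty": 0,"tz": 0,"spin": 0},{"tx": 0,"ty": 0,"tz": 0,"spin": 0},{"tx": 0,"ty": 0,"tz": 0,"spin": 0},{"tx": 0,"ty": 0,"tz": 0,"spin": 0}], "claw": 0.6}}

```text
clock: 10.55
position: [606.7, -98.5, 24.6]
eef_rot: [3.129, 0.276, 0.004]
force: [0.7, 0.1, 0.3]
gripper_width: 0.602
```

```bash
python3 - <<'E'
from h import *
st(); print(robot.observe()["gripper_width"])
p=robot.camera('wrist'); p["world_from_camera"]=p["T_tool_cam"]; w=cloud(p); save(p,"w6")
for lo in range(-90,20,6):
    m=(abs(w[...,0])>10)&(abs(w[...,0])<62)&(abs(w[...,1])<16)&(w[...,2]>=lo)&(w[...,2]<lo+6)
    q=w[m]
    if len(q): print(lo,len(q),"|x|",np.percentile(abs(q[:,0]),[1,99]).round(),"y",np.percentile(q[:,1],[1,99]).round(), q[:,2].max().round(1))
E
```

```text
t 10.55 xyz' [ 580.  -203.3   24.6] F' [ 0.7 -0.1  0.3]
toolx deg 10.08 tz [ 0.002 -0.    -1.   ]
0.6022794826582786
-90 853 |x| [27. 54.] y [-13.  -3.] -84.0
-84 836 |x| [25. 36.] y [-11.  11.] -78.0
-78 626 |x| [25. 39.] y [-10.  12.] -72.0
-72 611 |x| [25. 39.] y [-10.  12.] -66.0
-66 559 |x| [25. 39.] y [-10.  12.] -60.0
-60 483 |x| [25. 39.] y [-10.  12.] -54.0
-54 361 |x| [25. 38.] y [-10.  12.] -48.0
-48 129 |x| [25. 32.] y [-10.  12.] -42.7
18 3770 |x| [11. 61.] y [-15.  16.] 24.0
```

View pics/w6.png

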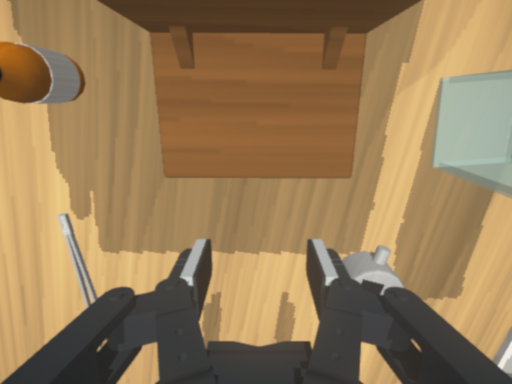

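```bash
python3 -c "
from h import *
print(robot.observe()['joint_pos'])"
```

```text
[-1.60914503e-01  3.38172171e-01 -1.41138189e-01  1.08932644e+00
 -3.90362092e-05  1.23394239e+00]
```

The wrist camera overhangs about 79 mm on the row side, at a height where it could come close to the box. I'll turn the tool half a turn so it sits on the free side.

Emit:
{"api": "jog_arm", "payload": {"increments": [{"tx": 0,"ty": 0,"tz": 0,"spin": -8.5},{"tx": 0,"ty": 0,"tz": 0,"spin": -8.5},{"tx": 0,"ty": 0,"tz": 0,"spin": -8.5},{"tx": 0,"ty": 0,"tz": 0,"spin": -8.5},{"tx": 0,"ty": 0,"tz": 0,"spin": -8.5},{"tx": 0,"ty": 0,"tz": 0,"spin": -8.5},{"tx": 0,"ty": 0,"tz": 0,"spin": -8.5},{"tx": 0,"ty": 0,"tz": 0,"spin": -8.5},{"tx": 0,"ty": 0,"tz": 0,"spin": -8.5},{"tx": 0,"ty": 0,"tz": 0,"spin": -8.5},{"tx": 0,"ty": 0,"tz": 0,"spin": -8.5}]}}

```text
clock: 11.7
position: [606.1, -98.4, 23.8]
eef_rot: [1.935, 2.474, 0.001]
force: [0.5, -0.1, 0.8]
gripper_width: 0.601
```

Emit:
{"api": "jog_arm", "payload": {"increments": [{"tx": 0,"ty": 0,"tz": 0,"spin": -8.5},{"tx": 0,"ty": 0,"tz": 0,"spin": -8.5},{"tx": 0,"ty": 0,"tz": 0,"spin": -8.5},{"tx": 0,"ty": 0,"tz": 0,"spin": -8.5},{"tx": 0,"ty": 0,"tz": 0,"spin": -8.5},{"tx": 0,"ty": 0,"tz": 0,"spin": -8.5},{"tx": 0,"ty": 0,"tz": 0,"spin": -8.5},{"tx": 0,"ty": 0,"tz": 0,"spin": -8.5},{"tx": 0,"ty": 0,"tz": 0,"spin": -8.5},{"tx": 0,"ty": 0,"tz": 0,"spin": -8.5},{"tx": 0,"ty": 0,"tz": 0,"spin": -1.5},{"tx": 0,"ty": 0,"tz": 0,"spin": 0}]}}

```text
clock: 12.9
position: [606.0, -98.3, 23.5]
eef_rot: [-0.272, 3.129, -0.0]
force: [0.7, -0.6, 1.0]
gripper_width: 0.599
```

```bash
python3 -c "
from h import *
st()"
```

```text
t 12.9 xyz' [ 579.3 -203.1   23.5] F' [ 0.5 -0.7  1. ]
toolx deg -170.06 tz [ 0.001 -0.    -1.   ]
```

Now +ty points towards the row. I'll lower 54 mm and push.

Emit:
{"api": "jog_arm", "payload": {"increments": [{"tx": 0,"ty": 0,"tz": 0.025,"spin": 0},{"tx": 0,"ty": 0,"tz": 0.02,"spin": 0},{"tx": 0,"ty": 0,"tz": 0.009,"spin": 0},{"tx": 0,"ty": 0.015,"tz": 0,"spin": 0},{"tx": 0,"ty": 0.008,"tz": 0,"spin": 0},{"tx": 0,"ty": 0.007,"tz": 0,"spin": 0},{"tx": 0,"ty": 0.007,"tz": 0,"spin": 0},{"tx": 0,"ty": 0,"tz": 0,"spin": 0}]}}

```text
clock: 13.7
position: [599.5, -60.5, -30.2]
eef_rot: [-0.278, 3.128, 0.001]
force: [-0.3, -1.0, 0.4]
gripper_width: 0.601
```

```bash
python3 -c "
from h import *
st(); p=robot.camera('top'); prof(p,-110); end(p)"
```

```text
t 13.7 xyz' [ 579.6 -164.7  -30.2] F' [-0.5 -0.9  0.4]
toolx deg -169.84 tz [ 0.001  0.001 -1.   ]
xlo [(-110, 1), (-100, 1), (-90, 1), (-80, 2), (-70, 1), (-60, 2), (-50, 1), (-40, 1), (-30, 171), (-20, 171), (-10, 171), (0, 170), (10, 1), (20, 168), (30, 171), (40, 171), (50, 171), (60, 171)]
xhi [(-110, 2), (-100, 2), (-90, 3), (-80, 2), (-70, 89), (-60, 4), (-50, 1), (-40, 1), (-30, 171), (-20, 171), (-10, 171), (0, 169), (10, 1), (20, 169), (30, 171), (40, 171), (50, 171), (60, 171)]
foot end [-148.7 -144.6]
```

Emit:
{"api": "jog_arm", "payload": {"increments": [{"tx": 0,"ty": 0.006,"tz": 0,"spin": 0},{"tx": 0,"ty": 0.006,"tz": 0,"spin": 0},{"tx": 0,"ty": 0.005,"tz": 0,"spin": 0},{"tx": 0,"ty": 0.004,"tz": 0,"spin": 0},{"tx": 0,"ty": 0.004,"tz": 0,"spin": 0},{"tx": 0,"ty": 0.004,"tz": 0,"spin": 0},{"tx": 0,"ty": 0.004,"tz": 0,"spin": 0},{"tx": 0,"ty": 0.003,"tz": 0,"spin": 0},{"tx": 0,"ty": 0,"tz": 0,"spin": 0}]}}

```text
clock: 14.65
position: [593.5, -26.9, -30.5]
eef_rot: [-0.276, 3.128, -0.003]
force: [1.8, -6.4, 4.1]
gripper_width: 0.6
```

```bash
python3 -c "
from h import *
st(); p=robot.camera('top'); prof(p,-110); end(p)"
```

```text
t 14.65 xyz' [ 579.5 -130.6  -30.5] F' [ 0.6 -6.6  4.1]
toolx deg -169.93 tz [ 0.001 -0.002 -1.   ]
xlo [(-90, 1), (-80, 1), (-70, 1), (-60, 1), (-50, 2), (-40, 1), (-30, 2), (-20, 171), (-10, 171), (0, 171), (10, 171), (20, 168), (30, 171), (40, 171), (50, 171), (60, 171)]
xhi [(-110, 3), (-100, 2), (-90, 2), (-80, 3), (-70, 3), (-60, 2), (-50, 3), (-40, 30), (-30, 88), (-20, 171), (-10, 171), (0, 171), (10, 171), (20, 167), (30, 171), (40, 171), (50, 171), (60, 171)]
foot end [-107.4 -103.5]
```

Emit:
{"api": "jog_arm", "payload": {"increments": [{"tx": 0,"ty": 0.002,"tz": 0,"spin": 0},{"tx": 0,"ty": 0.002,"tz": 0,"spin": 0},{"tx": 0,"ty": 0.002,"tz": 0,"spin": 0},{"tx": 0,"ty": 0,"tz": 0,"spin": 0}]}}

```text
clock: 15.1
position: [592.4, -21.4, -30.5]
eef_rot: [-0.275, 3.128, -0.004]
force: [1.2, -8.2, 3.9]
gripper_width: 0.602
```

Emit:
{"api": "jog_arm", "payload": {"increments": [{"tx": 0,"ty": 0.001,"tz": 0,"spin": 0},{"tx": 0,"ty": 0,"tz": 0,"spin": 0}]}}

```text
clock: 15.3
position: [592.3, -20.7, -30.6]
eef_rot: [-0.275, 3.129, -0.004]
force: [1.9, -8.3, 3.6]
gripper_width: 0.598
```

Emit:
{"api": "jog_arm", "payload": {"increments": [{"tx": 0,"ty": 0.001,"tz": 0,"spin": 0},{"tx": 0,"ty": 0.001,"tz": 0,"spin": 0},{"tx": 0,"ty": 0,"tz": 0,"spin": 0}]}}

```text
clock: 15.6
position: [592.1, -19.4, -30.5]
eef_rot: [-0.275, 3.128, -0.007]
force: [2.6, -10.5, 2.7]
gripper_width: 0.597
```

```bash
cat >> h.py <<'E'
def rects():
    for c in ('scene','top'):
        p=robot.camera(c); w=rp(cloud(p)); q=w.reshape(-1,3); q=q[~np.isnan(q[:,0])]
        s=q[(q[:,0]>480)&(q[:,0]<660)&(q[:,2]>164)&(q[:,2]<178)&(q[:,1]>-60)&(q[:,1]<122)]
        print(c,"boxes y' span",np.percentile(s[:,1],[.2,99.8]).round(1),"gap cells (bench/low seen)",[(y,int(((abs(q[:,1]-y)<.75)&(q[:,0]>490)&(q[:,0]<650)&(q[:,2]<155)).sum())) for y in range(-10,110,2)])
        u=q[(q[:,0]>525)&(q[:,0]<635)&(q[:,2]>82)&(q[:,2]<97)&(q[:,1]<0)&(q[:,1]>-60)]
        print("bookend top y'",np.percentile(u[:,1],[1,99]).round(1) if len(u) else None)
E
python3 -c "
from h import *
st(); rects()"
```

```text
t 15.6 xyz' [ 579.5 -122.9  -30.5] F' [  0.8 -10.8   2.7]
toolx deg -169.97 tz [ 0.002 -0.004 -1.   ]
scene boxes y' span [-10.5 121.7] gap cells (bench/low seen) [(-10, 299), (-8, 0), (-6, 0), (-4, 0), (-2, 0), (0, 0), (2, 0), (4, 0), (6, 0), (8, 0), (10, 0), (12, 0), (14, 0), (16, 0), (18, 0), (20, 0), (22, 0), (24, 0), (26, 0), (28, 0), (30, 0), (32, 0), (34, 0), (36, 0), (38, 0), (40, 0), (42, 0), (44, 0), (46, 0), (48, 0), (50, 0), (52, 0), (54, 0), (56, 0), (58, 0), (60, 0), (62, 0), (64, 0), (66, 0), (68, 0), (70, 0), (72, 0), (74, 0), (76, 0), (78, 0), (80, 0), (82, 0), (84, 0), (86, 0), (88, 0), (90, 0), (92, 0), (94, 0), (96, 0), (98, 0), (100, 0), (102, 0), (104, 0), (106, 0), (108, 0)]
bookend top y' [-28.5 -10. ]
top boxes y' span [-10.2 121.8] gap cells (bench/low seen) [(-10, 0), (-8, 0), (-6, 0), (-4, 0), (-2, 0), (0, 0), (2, 0), (4, 0), (6, 0), (8, 0), (10, 0), (12, 0), (14, 0), (16, 0), (18, 0), (20, 0), (22, 0), (24, 0), (26, 0), (28, 0), (30, 0), (32, 0), (34, 0), (36, 0), (38, 0), (40, 0), (42, 0), (44, 0), (46, 0), (48, 0), (50, 0), (52, 0), (54, 0), (56, 0), (58, 0), (60, 0), (62, 0), (64, 0), (66, 0), (68, 0), (70, 0), (72, 0), (74, 0), (76, 0), (78, 0), (80, 0), (82, 0), (84, 0), (86, 0), (88, 0), (90, 0), (92, 0), (94, 0), (96, 0), (98, 0), (100, 0), (102, 0), (104, 0), (106, 0), (108, 0)]
bookend top y' [-28.1 -11.5]
```

The row now spans -10.5 to about 125, matching four thicknesses (136 mm), and the force is rising. I'll press a little more to seat everything.

Emit:
{"api": "jog_arm", "payload": {"increments": [{"tx": 0,"ty": 0.001,"tz": 0,"spin": 0},{"tx": 0,"ty": 0.001,"tz": 0,"spin": 0},{"tx": 0,"ty": 0,"tz": 0,"spin": 0}]}}

```text
clock: 16.0
position: [592.0, -18.9, -30.5]
eef_rot: [-0.274, 3.128, -0.011]
force: [3.4, -15.7, 3.6]
gripper_width: 0.599
```

Emit:
{"api": "jog_arm", "payload": {"increments": [{"tx": 0,"ty": 0.001,"tz": 0,"spin": 0},{"tx": 0,"ty": 0.001,"tz": 0,"spin": 0},{"tx": 0,"ty": 0,"tz": 0,"spin": 0}]}}

```text
clock: 16.3
position: [592.0, -18.6, -30.5]
eef_rot: [-0.273, 3.128, -0.016]
force: [4.0, -21.1, 2.8]
gripper_width: 0.599
```

Force climbs with almost no motion (0.3 mm), so the row is seated. Backing off and raising the arm clear.

Emit:
{"api": "jog_arm", "payload": {"increments": [{"tx": 0,"ty": -0.004,"tz": 0,"spin": 0},{"tx": 0,"ty": -0.01,"tz": 0,"spin": 0},{"tx": 0,"ty": -0.03,"tz": 0,"spin": 0},{"tx": 0,"ty": -0.025,"tz": 0,"spin": 0},{"tx": 0,"ty": 0,"tz": -0.04,"spin": 0},{"tx": 0,"ty": 0,"tz": -0.04,"spin": 0},{"tx": 0,"ty": 0,"tz": -0.04,"spin": 0},{"tx": 0,"ty": -0.04,"tz": -0.03,"spin": 0},{"tx": 0,"ty": -0.04,"tz": -0.03,"spin": 0},{"tx": 0,"ty": -0.04,"tz": 0,"spin": 0},{"tx": 0,"ty": 0,"tz": 0,"spin": 0},{"tx": 0,"ty": 0,"tz": 0,"spin": 0}]}}

```text
clock: 17.5
position: [623.1, -199.7, 147.7]
eef_rot: [0.274, -3.128, -0.004]
force: [-0.4, 0.9, 0.8]
gripper_width: 0.603
```

```bash
python3 - <<'E'
from h import *
st()
for c in ('scene','top'):
    p=robot.camera(c); w=cloud(p); q=rp(w).reshape(-1,3); q=q[~np.isnan(q[:,0])]
    s=q[(q[:,0]>480)&(q[:,0]<660)&(q[:,2]>160)&(q[:,2]<178)&(q[:,1]>-60)&(q[:,1]<118)]
    u=q[(q[:,0]>525)&(q[:,0]<635)&(q[:,2]>82)&(q[:,2]<97)&(q[:,1]<0)&(q[:,1]>-60)]
    print(c,"boxes from",np.percentile(s[:,1],.2).round(1),"z",np.percentile(s[:,2],[1,50,99]).round(),"bookend top",np.percentile(u[:,1],[1,99]).round(1)); end(p)
    for n in["oil_bottle","stain_jar","petri_dish","alcohol_bottle","slide_carton","forceps","tally_counter"]:
        o=robot.outline_of(n,p)
        if o:
            t=w[o[0]["region"]]; t=t[~np.isnan(t[:,0])]; t=t[t[:,2]>np.percentile(t[:,2],95)-6]; print(n,round(o[0]["confidence"],2),np.round(cv2.minAreaRect(t[:,:2].astype(np.float32))[0]),end='; ')
    print(); save(p,c+"9")
E
```

```text
t 17.5 xyz' [ 578.5 -305.9  147.7] F' [-0.3  0.9  0.8]
toolx deg -169.99 tz [-0.002  0.002 -1.   ]
scene boxes from -9.6 z [166. 170. 174.] bookend top [-27.5  -8.9]
foot end [-109.1 -108.2]
stain_jar 0.7 [740.  -7.]; petri_dish 0.55 [347. 182.]; alcohol_bottle 0.65 [343. 334.]; slide_carton 0.76 [730. 209.]; tally_counter 0.73 [ 698. -140.]; 
top boxes from -9.1 z [167. 172. 176.] bookend top [-27.2 -10.2]
foot end [-108.6 -107.7]
oil_bottle 0.6 [464. -28.]; stain_jar 0.82 [740.  -7.]; petri_dish 0.65 [373. 187.]; alcohol_bottle 0.77 [343. 335.]; slide_carton 0.83 [730. 209.]; forceps 0.5 [542. 207.]; tally_counter 0.89 [ 698. -139.];
```

View pics/scene9.png

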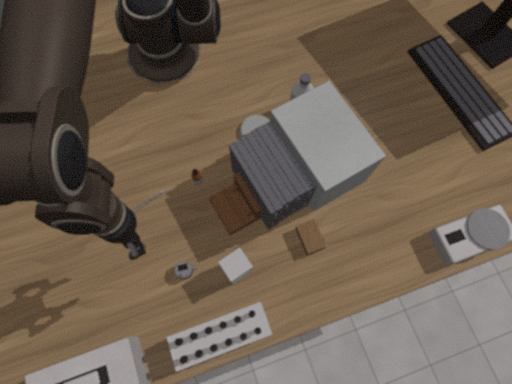

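The final view shows four upright boxes closed up against the cabinet at pixel (272,172). The bookend is flush at (240,203), the bystanders haven't moved and the arm is clear.

```bash
python3 -c "
from cell import robot
print(robot.close_job())"
```

```text
the job is handed in; nothing more can be done
None
```

The job is done and handed in at about 17.6 s on the robot's clock. I pushed the toppled box upright with the fingertips at about 2.5 N. I then pushed the bookend's foot until the row was seated; the force rose to about 21 N with almost no further motion.

**Last checks**
- **Boxes:** All four tops are level at about 171 mm. The row measures about 135 mm against the nominal 136 mm for four boxes.
- **Bookend:** Its face lies against the fourth box within about 1 mm. It stayed put while the box was being righted.
- **Bystanders:** The oil bottle, stain jar, petri dish, alcohol bottle, slide carton and tally counter were all within about 2 mm of their starting positions.
- **Arm:** It was clear of everything when the job was handed in.

**What went wrong or disagreed**
- **First push failed:** The open fingertips ended about 54 mm behind the reported TCP, not 13 mm, so the first push slid over the box's top face at about 5 N. The box settled back to its original lean. I measured the offset with the wrist camera and pushed again lower.
- **Networks:** In the final pictures the forceps were not found reliably (the one report was a false one on the boxes), so I judged them unmoved only by eye. The scene camera's petri dish position was also off, because the dish is partly hidden, but the top camera showed it unmoved.

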